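# Seat the moulded machine feet in their cooling nests

### The arm

A 6-joint arm with a two-finger parallel gripper is mounted at the origin on the work surface. World frame = base frame: x ahead of the robot, y to its left, z up, the work surface at z = 0. Lengths are in m, angles in rad, forces in N, time in s.
With the tool pointing down it reaches from about 0.35 to 0.975 m from the base axis. Payload 17.4 kg.
Tool frame: the origin (TCP) lies midway between the tips of the shut fingers; the grasp point (between the pads) lies bot.grip_point_offset behind it (bot.grip_point_offset is the distance from the TCP to the grasp point, in m); z points along the fingers, y is the direction in which the jaws open and shut (so a half turn about z gives the same grasp; the last joint's range is limited). The gripper opens to 85 mm and grips with 20 to 120 N. Pads are 22 mm wide; open, the fingers measure 114 mm over their backs; the gripper's body (76 mm by 85 mm) begins 54 mm behind the grasp point. The pads swing forward as they close: fully open they stand 13 mm farther back than shut.
Start: joints at [-1.16, 0.116, 1.442, -0, 1.584, -0.038], TCP at [0.293, -0.608, 0.231] pointing down, gripper open.
Joint ranges: [-2.83, 2.83], [-0.83, 2.19], [0.07, 2.5], [-1.14, 4.28], [0.01, 3], [-2.97, 2.97]. Speed limits (rad/s): [1.89, 1.89, 2.22, 3.14, 3.14, 3.14].

### API

Orientations are given as [roll, pitch, yaw] about the fixed x, y, z axes, in that order (R = Rz(yaw) Ry(pitch) Rx(roll)).
In Python, from workcell import telemetry, vision, job, nets, bot gives the robot as it stands. The module is installed in compiled form; this text tells all that it offers.
- The arm moves only by the shell command python3 -m handwheel 'ROWS' [FORCE]. ROWS is JSON, a list that holds one entry, the list of rows, each a list of 7 numbers: the shift along the tool's x, y, z in mm, then the turn, a rotation vector about the tool's x, y, z in degrees, then the gripper's target within -1 to 1 (shut at 1, half-way at 0, fully open at -1). A call has 1 to 20 rows; each row is the pose to reach, as a shift and turn from the pose commanded when the call began, along the tool's axes at that moment; what a row does not reach only later rows make up. A row lasts 1/8 s, in which the tool goes at most 62.5 mm and 10.7 degrees, less where a joint would pass 70% of its speed; a pose out of reach is approached as far as the arm can. A call with a gripper value outside its range is refused whole. The fingers move at their own pace and stop on an object; FORCE is the grip in N (left out, the last holds). Time passes only in rows, so rows that repeat a pose let the fingers close. It gives the time, the measured TCP pose, the force and the opening at its end, in the units of the state.
- telemetry.get_state(): the state, without advancing time (a new reading comes with each control period).
- vision.capture(name): name is "scene" or "top" or "wrist"; returns a dict with "img" (480x640x3 uint8, blue, green, red), "fx", "fy", "cx", "cy" (pixels), "dist_coeffs" ([k1, k2, p1, p2, k3] as OpenCV has them; the pictures are not rectified), "eye" and "rotation" of the camera in the world. Camera axes: x right, y down, z forward; pixel columns grow to the right and rows downward; lengths in m; the calibration is good to about 2 mm. A picture is of the moment at which its call begins. There is no depth.
- job.job_done(): hands the job in, once; it reports no verdict.
Trained networks look in a picture, given as the dict that the camera call returned (one of the last four; its "shot" number tells which), for a name from the list of things; names that differ only in an ending like _2 or _b are one class to them, and where a whole thing is asked for, a point or a joint stands for the part that bears it (a point fixed in the world has none). Each returns a list of dicts, best first, with "conf" (0 to 1); they miss things now and then, are a little off and sometimes report something else, mostly with a low value. They report only what shows in the picture. A call takes as long as a camera call. They do not tell look-alikes from the thing itself.
- nets.recognise(picture, name): "at" ([column, row] in pixels, amid what is visible of it).
- nets.mark_of(picture, name): "at" ([column, row] in pixels: a listed point, or the origin of a listed thing).
The state is a dict: "t": time; "joints": joint angles; "joint_velocities": joint speeds; "tau": joint torques, N m; "ee_pos": TCP position; "orientation": TCP orientation; "wrist_force": force on the tool from outside, world axes, zero at the start; "moment": the same for the moment, N m; "finger_gap": finger opening in m.
Only numpy, scipy, OpenCV 4.12 (cv2) and the standard library are available. Lean on these libraries where they do the work, as an engineer would, in place of code of your own. Each camera call takes 0.05 s, during which the arm holds its last target.

### The job

The four rubber machine feet are out of the moulding press: seat each one in the green cooling nest whose recess has the same shape as its rubber base (round, square, long, cross), lying flat on the white floor of the recess with its metal boss up. Leave the jar and the tape roll standing where they are.

Things in the scene. Friction and masses are not known exactly. Their poses are not given: they have to be found in the camera images.
- round_foot: Loose machine foot with a round-shaped black rubber base: a disc 50 mm in diameter, 14 mm thick. On its middle stands a bright metal boss, 20 x 20 mm with sides along x and y, from 14 to 36 mm above the underside: grip it there. 0.08 to 0.17 kg. Origin: centre of the underside; z up. Starts upright on the table, turned any way.
- square_foot: Loose machine foot with a square-shaped black rubber base: 44 x 44 mm, sides along its x and y, 14 mm thick. On its middle stands a bright metal boss, 20 x 20 mm with sides along x and y, from 14 to 36 mm above the underside: grip it there. 0.08 to 0.17 kg. Origin: centre of the underside; z up. Starts upright on the table, turned any way.
- long_foot: Loose machine foot with a long-shaped black rubber base: a rectangle 60 mm along its x by 26 mm along its y, 14 mm thick. On its middle stands a bright metal boss, 20 x 20 mm with sides along x and y, from 14 to 36 mm above the underside: grip it there. 0.08 to 0.17 kg. Origin: centre of the underside; z up. Starts upright on the table, turned any way.
- cross_foot: Loose machine foot with a cross-shaped black rubber base: a plus-shaped cross, 54 mm from tip to tip along x and along y, each arm 18 mm wide, 14 mm thick. On its middle stands a bright metal boss, 20 x 20 mm with sides along x and y, from 14 to 36 mm above the underside: grip it there. 0.08 to 0.17 kg. Origin: centre of the underside; z up. Starts upright on the table, turned any way.
- round_nest: Fixed green plate 88 x 88 mm, 10 mm high, with a white-floored round recess 66 mm in diameter, 6 mm deep, in its middle; the foot of that shape fits in with 8 mm of play on every side. Origin: centre of the plate's underside (on the table), under the centre of the recess; the recess floor is 4 mm above it; z up.
- square_nest: Fixed green plate 88 x 88 mm, 10 mm high, with a white-floored square recess 60 x 60 mm, sides along x and y, 6 mm deep, in its middle; the foot of that shape fits in with 8 mm of play on every side. Origin: centre of the plate's underside (on the table), under the centre of the recess; the recess floor is 4 mm above it; z up.
- long_nest: Fixed green plate 88 x 88 mm, 10 mm high, with a white-floored rectangular recess 76 mm along its x by 42 mm along its y, 6 mm deep, in its middle; the foot of that shape fits in with 8 mm of play on every side. Origin: centre of the plate's underside (on the table), under the centre of the recess; the recess floor is 4 mm above it; z up.
- cross_nest: Fixed green plate 88 x 88 mm, 10 mm high, with a white-floored plus-shaped recess, 70 mm from end to end along x and along y, each arm 34 mm wide, 6 mm deep, in its middle; the foot of that shape fits in with 8 mm of play on every side. Origin: centre of the plate's underside (on the table), under the centre of the recess; the recess floor is 4 mm above it; z up.
- jar: Bystander: loose white jar with an orange cap, 60 mm in diameter, 70 mm high, standing on the table. Origin: centre of the underside, z up.
- tape: Bystander: loose yellow tape roll (ring), 84 mm in diameter, 48 mm high, lying flat on the table. Origin: centre of the underside, z up.
There are look-alikes about, which are no part of the job. What is shaped like the square_foot but orange, pink or turquoise is not meant.

How it is judged:
At the end, for the whole second after the job is handed in: Each foot rests in the recess of its own shape: centre within 13 mm of the nest's centre, underside on the recess floor (1 to 6.5 mm above the nest's underside), boss up with less than 0.06 rad of tilt, at rest (horizontal distance between round_foot and round_nest below 0.013 m and z of round_foot in the frame of round_nest between 0.001 and 0.0065 m and angle between each of round_foot, square_foot, long_foot, cross_foot's own z axis and vertical below 0.06 rad and linear speed of each of round_foot, square_foot, long_foot, cross_foot below 0.02 m/s and horizontal distance between square_foot and square_nest below 0.013 m and z of square_foot in the frame of square_nest between 0.001 and 0.0065 m and horizontal distance between long_foot and long_nest below 0.013 m and z of long_foot in the frame of long_nest between 0.001 and 0.0065 m and horizontal distance between cross_foot and cross_nest below 0.013 m and z of cross_foot in the frame of cross_nest between 0.001 and 0.0065 m); the robot touches nothing.
It fails at once if the jar is pushed more than 25 mm from its place or tipped over (distance of jar from where it was at the start of the episode above 0.025 m or angle between jar's own z axis and vertical above 0.5 rad).
It fails at once if the tape roll is pushed more than 25 mm from its place or tipped over (distance of tape from where it was at the start of the episode above 0.025 m or angle between tape's own z axis and vertical above 0.5 rad).
It also fails if it takes over 112 s, if anything falls off the work surface, if the arm or the gripper's body presses on something with over 40 N, if the wrist force passes 120 N, or if a joint passes its speed limit or range.

## Working session

There is one attempt and no reset: what is moved stays moved. The work goes in short steps, Python scripts to look and compute and a shell command to move; the robot and the scene stay as the last step left them, time stands still between calls to the robot, and variables do not carry over. Pictures are saved under pics/ and viewed, and the job is handed in when it is done.

```bash
mkdir -p pics; ls
python3 - <<'E'
from workcell import telemetry, vision, job, nets, bot
import cv2
s=telemetry.get_state(); print({k:s[k] for k in('t','joints','ee_pos','orientation','finger_gap')}, bot.grip_point_offset)
for n in ('scene','top','wrist'):
    p=vision.capture(n); cv2.imwrite(f'pics/{n}0.png',p['img'])
    print(n,p['fx'],p['fy'],p['cx'],p['cy'],p['dist_coeffs'],p['eye'],p['rotation'])
E
```

```text
pics
{'t': 0.0, 'joints': array([-1.15984896e+00,  1.16494819e-01,  1.44228497e+00,  2.44437551e-06,
        1.58396873e+00, -3.77838379e-02]), 'ee_pos': array([ 0.29275763, -0.60800029,  0.23054397]), 'orientation': array([-3.14043771e+00, -4.61050563e-05,  4.48731205e-01]), 'finger_gap': 0.08532260111249468} 0.0187
scene 459.6620008031836 459.6620008031836 314.55406663331524 235.13586110878506 [-0.05466015  0.          0.          0.          0.        ] [0.9661905  0.28535266 0.74528972] [-2.47290444  0.01825675  2.15754636]
top 591.8699436721133 591.8699436721133 327.83124802308026 234.50173568728624 [0.00452351 0.         0.         0.         0.        ] [ 0.38306554 -0.05860026  1.11902966] [-3.04844205  0.02744432 -1.57809421]
wrist 347.09352271216335 347.09352271216335 315.4972562601783 235.61992654628048 [-0.03531368  0.          0.          0.          0.        ] [ 0.36787075 -0.57239594  0.37209723] [ 2.81465110e+00  1.19403371e-03 -1.12245369e+00]
```

View pics/top0.png

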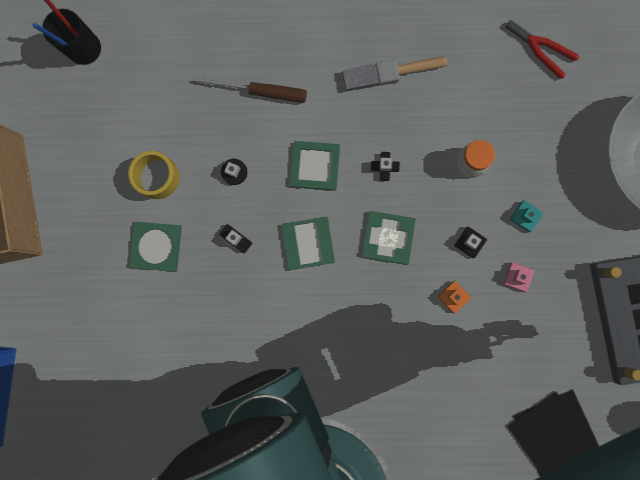

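View pics/scene0.png

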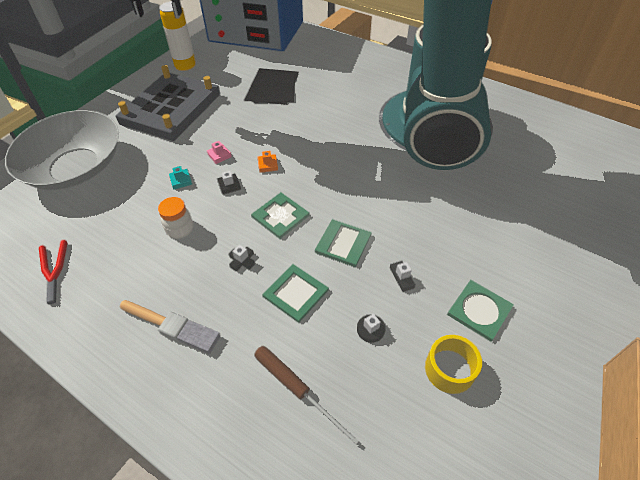

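View pics/wrist0.png

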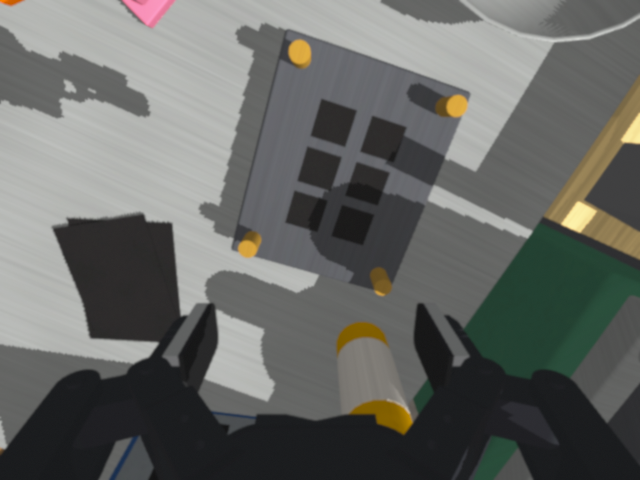

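```bash
cat > h.py <<'E'
import numpy as np, cv2
from scipy.spatial.transform import Rotation as Rn
from workcell import telemetry, vision, job, nets, bot
def K(p): return np.array([[p['fx'],0,p['cx']],[0,p['fy'],p['cy']],[0,0,1.]])
def ray(p,uv):
    n=cv2.undistortPoints(np.array([[uv]],float),K(p),np.array(p['dist_coeffs']))[0,0]
    return Rn.from_euler('xyz',p['rotation']).as_matrix()@np.array([n[0],n[1],1.])
def onz(p,uv,z):
    d=ray(p,uv); e=np.array(p['eye']); return e+d*(z-e[2])/d[2]
def proj(p,X):
    R=Rn.from_euler('xyz',p['rotation']).as_matrix()
    q=(np.atleast_2d(X)-np.array(p['eye']))@R
    return cv2.projectPoints(q,np.zeros(3),np.zeros(3),K(p),np.array(p['dist_coeffs']))[0][:,0]
def ortho(p,cx,cy,half,z,S):
    """rectified: right=-y, up=+x, S px per m"""
    n=int(2*half*S); v,u=np.mgrid[0:n,0:n]
    X=np.stack([cx+half-(v+.5)/S, cy+half-(u+.5)/S, np.full(u.shape,z)],-1).reshape(-1,3)
    m=proj(p,X).reshape(n,n,2).astype(np.float32)
    return cv2.remap(p['img'],m[...,0],m[...,1],cv2.INTER_CUBIC)
E
python3 - <<'E'
from h import *
P={n:vision.capture(n) for n in('top','scene')}
for k in ['round','square','long','cross']:
  for t,z in(('foot',0),('nest',0)):
    for n in P:
      for r in nets.mark_of(P[n],f'{k}_{t}')[:4]:
        print(k,t,n,np.round(r['at']),round(r['conf'],2),np.round(onz(P[n],r['at'],z),3))
for k in('jar','tape'):
    for n in P:
      for r in nets.mark_of(P[n],k)[:1]: print(k,n,np.round(r['at']),round(r['conf'],2),np.round(onz(P[n],r['at'],0),3))
p=P['top']
c={'round':(233,172),'long':(235,239),'cross':(385,166),'square':(470,241)}
nn={'round':(155,246),'long':(307,243),'square':(315,166),'cross':(388,238)}
rows=[]
for d,z,h in((c,.014,.05),(nn,.01,.06)):
    L=[]
    for k in('round','square','long','cross'):
        x=onz(p,d[k],z); o=ortho(p,x[0],x[1],h,z,2000); L.append(cv2.resize(o,(200,200)))
    rows.append(np.hstack(L))
cv2.imwrite('pics/o1.png',np.vstack(rows))
E
```

```text
round foot top [234. 174.] 0.87 [0.607 0.151 0.   ]
round foot top [467. 241.] 0.19 [ 0.473 -0.292  0.   ]
round foot scene [370. 329.] 0.64 [0.607 0.149 0.   ]
round nest top [236. 173.] 0.69 [0.609 0.147 0.   ]
round nest top [157. 249.] 0.63 [0.463 0.299 0.   ]
round nest scene [475. 312.] 0.63 [ 0.473  0.294 -0.   ]
round nest scene [177. 228.] 0.25 [ 0.624 -0.309  0.   ]
round nest scene [294. 292.] 0.18 [ 0.618 -0.01  -0.   ]
square foot top [457. 298.] 0.92 [ 0.367 -0.269  0.   ]
square foot top [518. 276.] 0.84 [ 0.407 -0.384  0.   ]
square foot top [527. 214.] 0.76 [ 0.523 -0.405  0.   ]
square foot top [466. 241.] 0.57 [ 0.473 -0.289  0.   ]
square foot scene [269. 165.] 0.88 [ 0.365 -0.26   0.   ]
square foot scene [222. 152.] 0.84 [ 0.392 -0.385  0.   ]
square foot scene [184. 181.] 0.82 [ 0.514 -0.396  0.   ]
square foot scene [232. 188.] 0.78 [ 0.472 -0.285  0.   ]
square nest top [313. 165.] 0.94 [ 0.622 -0.001  0.   ]
square nest scene [294. 295.] 0.86 [ 0.622 -0.005  0.   ]
long foot top [238. 235.] 0.6 [0.489 0.142 0.   ]
long nest top [310. 244.] 0.57 [0.471 0.005 0.   ]
long nest scene [344. 246.] 0.8 [0.475 0.013 0.   ]
long nest scene [476. 314.] 0.34 [0.476 0.296 0.   ]
cross foot top [383. 167.] 0.84 [ 0.616 -0.135  0.   ]
cross foot scene [241. 258.] 0.62 [ 0.611 -0.143  0.   ]
cross nest top [389. 240.] 0.63 [ 0.476 -0.145  0.   ]
cross nest scene [280. 217.] 0.66 [ 0.483 -0.141  0.   ]
jar top [472. 163.] 0.74 [ 0.623 -0.306  0.   ]
jar scene [179. 228.] 0.94 [ 0.622 -0.304  0.   ]
tape top [159. 178.] 0.78 [0.602 0.296 0.   ]
tape scene [450. 367.] 0.64 [0.596 0.297 0.   ]
```

View pics/o1.png

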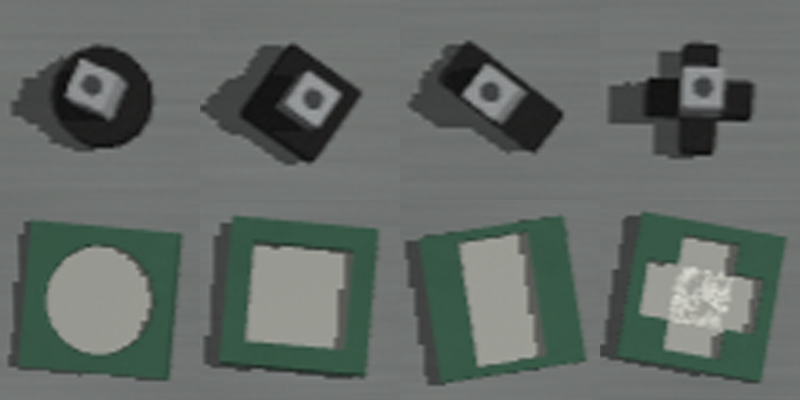

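```bash
cat > fit.py <<'E'
from h import *
from scipy.optimize import differential_evolution as DE
def shape(k):
    if k=='round':
        a=np.linspace(0,2*np.pi,48,endpoint=False); return [np.c_[np.cos(a),np.sin(a)]*.025]
    r=lambda a,b:np.array([[a,b],[-a,b],[-a,-b],[a,-b]])/2
    return {'square':[r(.044,.044)],'long':[r(.06,.026)],'cross':[r(.054,.018),r(.018,.054)]}[k]
def put(s,x,y,a): c,d=np.cos(a),np.sin(a); return s@np.array([[c,d],[-d,c]])+[x,y]
def render(p,k,x,y,a,z0,off,S,n):
    lab=np.zeros((n,n),np.uint8)
    def prism(s,za,zb,v):
        q=put(s,x,y,a)
        pts=np.vstack([np.c_[q,np.full(len(q),z)] for z in(za,zb)])
        u=((proj(p,pts)-off)*S*8).astype(np.int32)
        cv2.fillConvexPoly(lab,cv2.convexHull(u[:,None]),v,shift=3)
    for s in shape(k): prism(s,z0,z0+.014,1)
    prism(np.array([[1,1],[-1,1],[-1,-1],[1,-1]])*.01,z0+.014,z0+.036,2)
    return lab
def fitfoot(p,k,xy,z0=0.,h=30,yawspan=None,lo=48):
    c=proj(p,[[*xy,z0+.014]])[0]; S=4; off=np.round(c)-h; n=2*h*S
    im=p['img'][int(off[1]):int(off[1])+2*h,int(off[0]):int(off[0])+2*h]
    g=cv2.resize(im.max(2),(n,n),interpolation=cv2.INTER_LINEAR).astype(float)
    off=off-.5+.5/S
    dark=g<lo
    def cost(v):
        l=render(p,k,*v,z0,off,S,n); return np.sum((l==1)&~dark)+np.sum((l!=1)&dark&(l!=2))+1.0*np.sum((l==2)&dark)+.5*np.sum((l==2)&(g<100))
    A=np.pi if k=='long' else np.pi/2
    r=DE(cost,[(xy[0]-.02,xy[0]+.02),(xy[1]-.02,xy[1]+.02),(0,A)],maxiter=40,popsize=10,seed=1)
    l=render(p,k,*r.x,z0,off,S,n); big=cv2.resize(im,(n,n),interpolation=cv2.INTER_LINEAR)
    cs,_=cv2.findContours((l>0).astype(np.uint8),0,2); cv2.drawContours(big,cs,-1,(0,0,255),1)
    cs,_=cv2.findContours((l>1).astype(np.uint8),0,2); cv2.drawContours(big,cs,-1,(255,0,255),1)
    return r.x,r.fun,big
E
python3 - <<'E'
from fit import *
p=vision.capture('top'); L=[]
for k,xy in dict(round=(.607,.15),square=(.473,-.289),long=(.485,.142),cross=(.614,-.139)).items():
    v,f,b=fitfoot(p,k,xy); print(k,np.round(v[:2],4),round(np.degrees(v[2]),1),f); L.append(cv2.resize(b,(200,200)))
N=[]
for k,xy in dict(round=(.465,.297),square=(.622,-.003),long=(.473,.009),cross=(.479,-.143)).items():
    o=ortho(p,*xy,.07,.01,3000); hsv=cv2.cvtColor(o,cv2.COLOR_BGR2HSV)
    m=cv2.inRange(hsv,(50,80,40),(95,255,255)); pts=cv2.findNonZero(m)
    (u,v),(w,hh),a=cv2.minAreaRect(pts)
    x=xy[0]+.07-v/3000; y=xy[1]+.07-u/3000
    q=cv2.boxPoints(((u,v),(w,hh),a)); cv2.polylines(o,[q.astype(int)],1,(0,0,255),2)
    print(k,'nest',round(x,4),round(y,4),w/3,hh/3,'yaw mod90',round((-a)%90,1)); N.append(cv2.resize(o,(200,200)))
cv2.imwrite('pics/f1.png',np.vstack([np.hstack(L),np.hstack(N)]))
c=ortho(p,.479,-.143,.05,.004,6000); s=vision.capture('scene'); d=ortho(s,.479,-.143,.05,.004,6000)
cv2.imwrite('pics/crossn.png',cv2.resize(np.hstack([c,d]),(800,400)))
E
```

```text
round [0.6111 0.1508] 68.7 1642.5
square [ 0.4704 -0.2957] 55.0 1678.5
long [0.4815 0.1465] 52.1 1368.5
cross [ 0.6175 -0.1379] 87.9 1594.5
round nest 0.4684 0.2988 89.60667928059895 87.24387613932292 yaw mod90 84.9
square nest 0.6204 -0.0045 86.87830607096355 88.50538126627605 yaw mod90 84.7
long nest 0.4717 0.0093 87.53549194335938 86.7108154296875 yaw mod90 9.0
cross nest 0.4811 -0.1425 86.96996053059895 87.58095296223958 yaw mod90 80.0
```

View pics/f1.png

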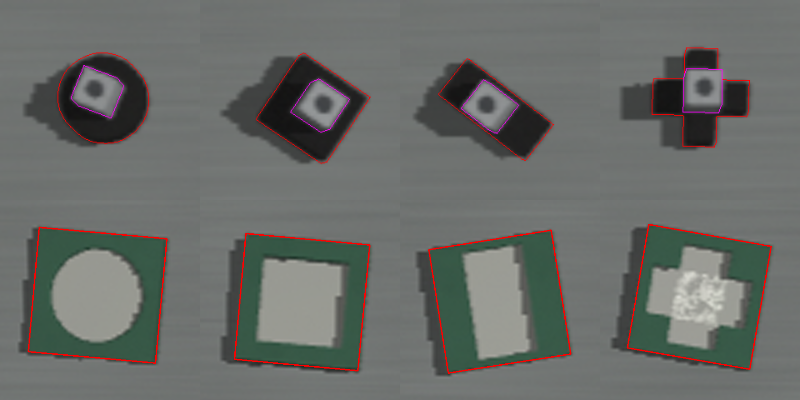

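View pics/crossn.png

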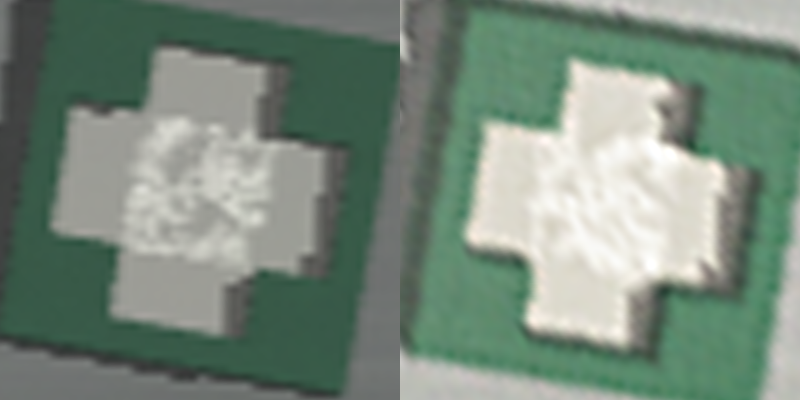

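```bash
cat > go.py <<'E'
import sys
from h import *
def go(x,y,z,yaw):
    s=telemetry.get_state(); R=Rn.from_euler('xyz',s['orientation']); T=Rn.from_euler('xyz',[np.pi,0,np.radians(yaw)])
    d=R.inv().apply(np.array([x,y,z])-s['ee_pos'])*1000; r=np.degrees((R.inv()*T).as_rotvec())
    print(round(s['t'],2),np.round(s['ee_pos'],4),'yaw',round(np.degrees(s['orientation'][2]),1),'gap',round(s['finger_gap'],4),'F',np.round(s['wrist_force'],1),'->',np.round(d,1),np.round(r,1))
if __name__=='__main__':
    a=list(map(float,sys.argv[1:]))
    for i in range(0,len(a),4): go(*a[i:i+4])
E
python3 go.py .4704 -.2957 .10 55 .4704 -.2957 .017 55
```

```text
1.35 [ 0.2929 -0.6082  0.2313] yaw 25.7 gap 0.0855 F [0.4 0.3 0.2] -> [ 295.5 -204.5  131.3] [  0.    0.  -29.3]
1.35 [ 0.2929 -0.6082  0.2313] yaw 25.7 gap 0.0855 F [0.4 0.3 0.2] -> [ 295.5 -204.5  214.3] [  0.    0.  -29.3]
```

Candidates for square_foot in the top picture are black (470,241), orange (454,297), pink (518,277) and turquoise (527,216). I choose the black one, and the crops f1/o1 confirm a square black base with a metal boss. The other three feet, round (233,172), long (235,239) and cross (385,166), have no look-alikes. The cross nest at (388,238) has a bright speckle in its recess that needs a closer look.

```bash
python3 -m handwheel '[[[295.5,-204.5,100,0,0,-29.3,-0.3],[295.5,-204.5,131.3,0,0,-29.3,-0.3],[295.5,-204.5,131.3,0,0,-29.3,-0.3],[295.5,-204.5,131.3,0,0,-29.3,-0.3],[295.5,-204.5,131.3,0,0,-29.3,-0.3],[295.5,-204.5,131.3,0,0,-29.3,-0.3],[295.5,-204.5,131.3,0,0,-29.3,-0.3],[295.5,-204.5,131.3,0,0,-29.3,-0.3],[295.5,-204.5,131.3,0,0,-29.3,-0.3]]]' 40
python3 - <<'E'
from h import *
p=vision.capture('wrist'); im=p['img'].copy()
for X in ([.4704,-.2957,.036],[.4704,-.2957,.014]):
    u=proj(p,X)[0]; print(u); cv2.drawMarker(im,tuple(int(v) for v in u),(0,0,255),0,12,1)
cv2.imwrite('pics/w1.png',im)
E
python3 go.py .4704 -.2957 .017 55
```

```text
t: 2.48
ee_pos: [0.4702, -0.2969, 0.1007]
orientation: [3.141, 0.0, 0.959]
wrist_force: [-0.6, -0.5, 0.5]
finger_gap: 0.0554
[313.99556754 253.23184594]
[314.09468561 241.59450316]
2.52 [ 0.4701 -0.2969  0.1007] yaw 54.9 gap 0.0558 F [ 0.5 -0.9 -0. ] -> [ 1.2 -0.5 83.7] [ 0.1  0.  -0.1]
```

View pics/w1.png

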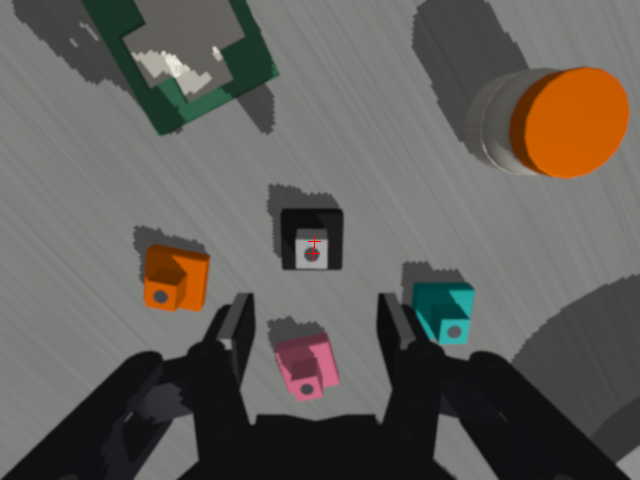

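Boss seen at (312,253), and the projected estimate lands on it. The speckle in the cross nest has moved to (175,65), so it is a glint on the floor and not an object.

```bash
python3 -m handwheel '[[[1.2,-0.5,50,0,0,0,-0.3],[1.2,-0.5,70,0,0,0,-0.3],[1.2,-0.5,83,0,0,0,-0.3],[1.2,-0.5,83,0,0,0,-0.3],[1.2,-0.5,83,0,0,0,1],[1.2,-0.5,83,0,0,0,1],[1.2,-0.5,83,0,0,0,1],[1.2,-0.5,83,0,0,0,1],[1.2,-0.5,83,0,0,0,1],[1.2,-0.5,83,0,0,0,1]]]' 40
python3 go.py .4704 -.2957 .017 55
python3 - <<'E'
from h import *
p=vision.capture('wrist'); cv2.imwrite('pics/w2.png',p['img'])
E
```

```text
t: 3.78
ee_pos: [0.4712, -0.2948, 0.0182]
orientation: [3.14, 0.0, 0.96]
wrist_force: [-1.1, 0.0, 7.1]
finger_gap: 0.0192
3.77 [ 0.4712 -0.2948  0.0182] yaw 55.0 gap 0.0192 F [-1.1  0.   7.1] -> [-1.2 -0.2  1.2] [0.1 0.  0. ]
```

View pics/w2.png

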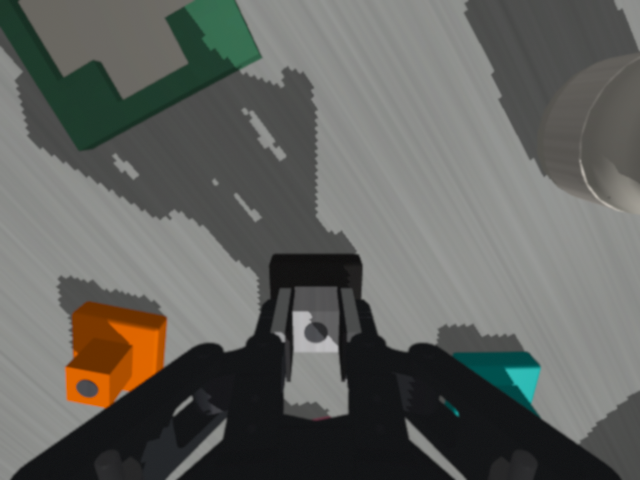

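```bash
python3 -m handwheel '[[[0,0,-40,0,0,0,1],[0,0,-80,0,0,0,1],[0,0,-100,0,0,0,1],[0,0,-100,0,0,0,1]]]' 40
python3 go.py .6204 -.0045 .10 84.7 .6204 -.0045 .023 84.7
```

```text
t: 4.32
ee_pos: [0.471, -0.2947, 0.1179]
orientation: [3.14, -0.0, 0.96]
wrist_force: [0.2, 0.9, -1.3]
finger_gap: 0.0195
4.33 [ 0.471  -0.2947  0.1179] yaw 55.0 gap 0.0195 F [ 0.2  0.9 -1.3] -> [323.4 -44.   17.8] [  0.1   0.  -29.7]
4.33 [ 0.471  -0.2947  0.1179] yaw 55.0 gap 0.0195 F [ 0.2  0.9 -1.3] -> [323.4 -44.2  94.8] [  0.1   0.  -29.7]
```

```bash
python3 -m handwheel '[[[60,-8,0,0,0,-6,1],[120,-16,0,0,0,-12,1],[180,-24,0,0,0,-18,1],[240,-32,0,0,0,-24,1],[300,-40,10,0,0,-29.7,1],[323.4,-44,17.8,0,0,-29.7,1],[323.4,-44,17.8,0,0,-29.7,1],[323.4,-44,17.8,0,0,-29.7,1],[323.4,-44,17.8,0,0,-29.7,1]]]' 40
python3 go.py .6204 -.0045 .023 84.7
python3 - <<'E'
from h import *
p=vision.capture('wrist'); cv2.imwrite('pics/w3.png',p['img'])
E
```

```text
t: 5.45
ee_pos: [0.6197, -0.0054, 0.0993]
orientation: [3.141, 0.0, 1.477]
wrist_force: [-0.7, 0.1, -1.0]
finger_gap: 0.0192
5.45 [ 0.6197 -0.0054  0.0993] yaw 84.6 gap 0.0192 F [-0.7  0.1 -1. ] -> [ 1.   0.6 76.3] [ 0.   0.  -0.1]
```

View pics/w3.png

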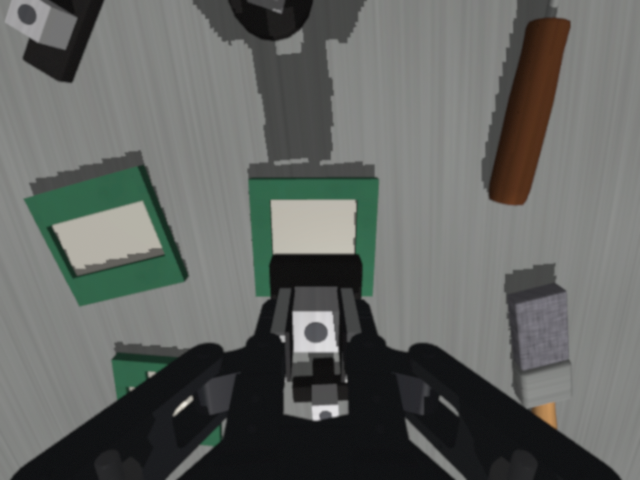

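The square foot is held centred over its nest and parallel to it (nest centre column 313, foot 316). Next I lower and release.

```bash
python3 -m handwheel '[[[1,0.6,40,0,0,0,1],[1,0.6,60,0,0,0,1],[1,0.6,70,0,0,0,1],[1,0.6,75.5,0,0,0,1],[1,0.6,75.5,0,0,0,1],[1,0.6,75.5,0,0,0,0.2],[1,0.6,75.5,0,0,0,-0.1],[1,0.6,75.5,0,0,0,-0.1],[1,0.6,75.5,0,0,0,-0.1],[1,0.6,40,0,0,0,-0.1],[1,0.6,-20,0,0,0,-0.3],[1,0.6,-20,0,0,0,-0.3],[1,0.6,-20,0,0,0,-0.3]]]' 40
python3 go.py .6175 -.1379 .10 87.9 .6175 -.1379 .017 87.9
python3 - <<'E'
from h import *
p=vision.capture('wrist'); cv2.imwrite('pics/w4.png',p['img'])
E
```

```text
t: 7.12
ee_pos: [0.6206, -0.0033, 0.119]
orientation: [3.141, -0.0, 1.479]
wrist_force: [0.0, -0.5, -0.7]
finger_gap: 0.0553
7.12 [ 0.6206 -0.0033  0.119 ] yaw 84.7 gap 0.0553 F [ 0.  -0.5 -0.7] -> [-134.3    9.3   18.9] [ 0.  -0.  -3.2]
7.12 [ 0.6206 -0.0033  0.119 ] yaw 84.7 gap 0.0553 F [ 0.  -0.5 -0.7] -> [-134.3    9.3  101.9] [ 0.  -0.  -3.2]
```

View pics/w4.png

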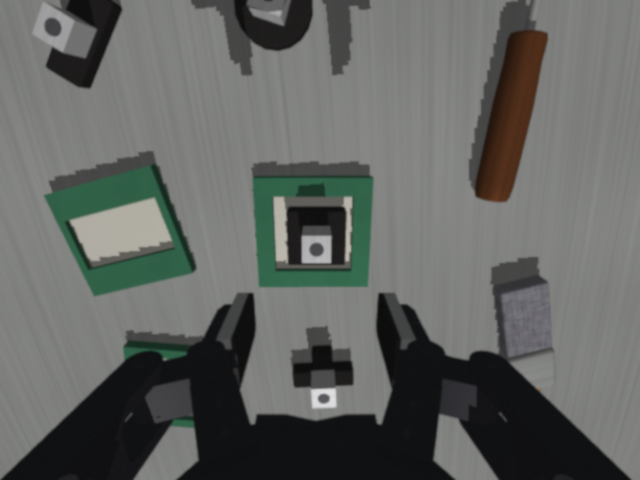

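The square foot sits in its recess, boss at (316,248). Next is the cross foot, visible at (322,370).

```bash
python3 -m handwheel '[[[-62,4,0,0,0,-3.2,-0.3],[-124,8,0,0,0,-3.2,-0.3],[-134.3,9.3,18.9,0,0,-3.2,-0.3],[-134.3,9.3,18.9,0,0,-3.2,-0.3],[-134.3,9.3,18.9,0,0,-3.2,-0.3]]]' 40
python3 go.py .6175 -.1379 .017 87.9
python3 - <<'E'
from h import *
p=vision.capture('wrist'); im=p['img']
u=proj(p,[.6175,-.1379,.036])[0]; print(u); cv2.drawMarker(im,tuple(int(v) for v in u),(0,0,255),0,12,1)
cv2.imwrite('pics/w5.png',p['img'])
E
```

```text
t: 7.8
ee_pos: [0.6175, -0.1367, 0.0999]
orientation: [-3.141, -0.0, 1.535]
wrist_force: [0.1, 0.2, 0.3]
finger_gap: 0.0553
7.8 [ 0.6175 -0.1367  0.0999] yaw 88.0 gap 0.0553 F [0.1 0.2 0.3] -> [-1.2  0.1 82.9] [-0.1 -0.   0.1]
[314.92190863 256.76520162]
```

View pics/w5.png

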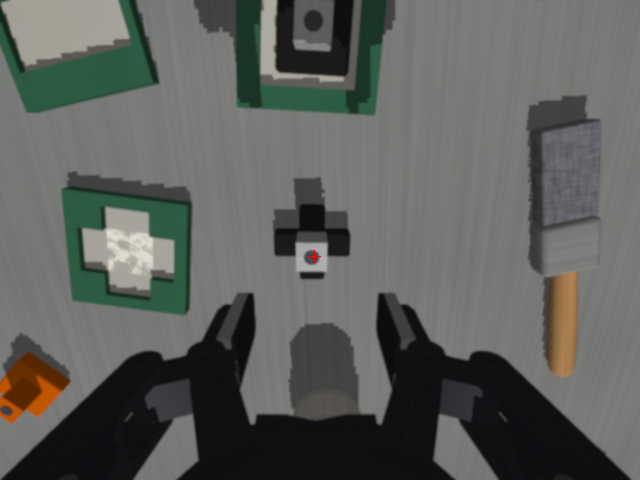

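Boss at (312,257), and the marker agrees.

```bash
python3 -m handwheel '[[[-1.2,0,50,0,0,0,-0.3],[-1.2,0,70,0,0,0,-0.3],[-1.2,0,81.5,0,0,0,-0.3],[-1.2,0,81.5,0,0,0,-0.3],[-1.2,0,81.5,0,0,0,1],[-1.2,0,81.5,0,0,0,1],[-1.2,0,81.5,0,0,0,1],[-1.2,0,81.5,0,0,0,1],[-1.2,0,81.5,0,0,0,1],[-1.2,0,81.5,0,0,0,1]]]' 40
python3 -m handwheel '[[[0,0,-40,0,0,0,1],[0,0,-80,0,0,0,1],[0,0,-90,0,0,0,1],[0,0,-90,0,0,0,1]]]' 40
python3 go.py .4811 -.1425 .10 80 .4811 -.1425 .023 80
```

```text
t: 9.1
ee_pos: [0.6181, -0.1393, 0.0201]
orientation: [3.14, 0.0, 1.534]
wrist_force: [-0.3, 0.2, 6.4]
finger_gap: 0.019
t: 9.6
ee_pos: [0.6176, -0.1391, 0.1089]
orientation: [3.141, 0.0, 1.534]
wrist_force: [0.4, -0.1, -2.8]
finger_gap: 0.0192
9.6 [ 0.6176 -0.1391  0.1089] yaw 87.9 gap 0.0192 F [ 0.4 -0.1 -2.8] -> [  -8.3 -136.3    8.8] [0.  0.  7.9]
9.6 [ 0.6176 -0.1391  0.1089] yaw 87.9 gap 0.0192 F [ 0.4 -0.1 -2.8] -> [  -8.3 -136.3   85.8] [0.  0.  7.9]
```

```bash
python3 -m handwheel '[[[-4,-60,0,0,0,4,1],[-8.3,-115,0,0,0,7.9,1],[-8.3,-136.3,8.8,0,0,7.9,1],[-8.3,-136.3,8.8,0,0,7.9,1],[-8.3,-136.3,8.8,0,0,7.9,1]]]' 40
python3 go.py .4811 -.1425 .0245 80
python3 - <<'E'
from h import *
p=vision.capture('wrist'); im=p['img']
for X in ([.4811,-.1425,.004],[.4811,-.1425,.086]):
  u=proj(p,X)[0]; print(u); cv2.drawMarker(im,tuple(int(v) for v in u),(0,0,255),0,12,1)
cv2.imwrite('pics/w6.png',p['img'])
E
```

```text
t: 10.22
ee_pos: [0.4815, -0.1424, 0.0995]
orientation: [-3.141, -0.0, 1.397]
wrist_force: [0.2, -0.1, -1.2]
finger_gap: 0.0188
10.22 [ 0.4815 -0.1424  0.0995] yaw 80.0 gap 0.0188 F [ 0.2 -0.1 -1.2] -> [-0.2 -0.3 75. ] [-0. -0.  0.]
[314.4733887  238.88582207]
[313.93131274 292.98834342]
```

View pics/w6.png

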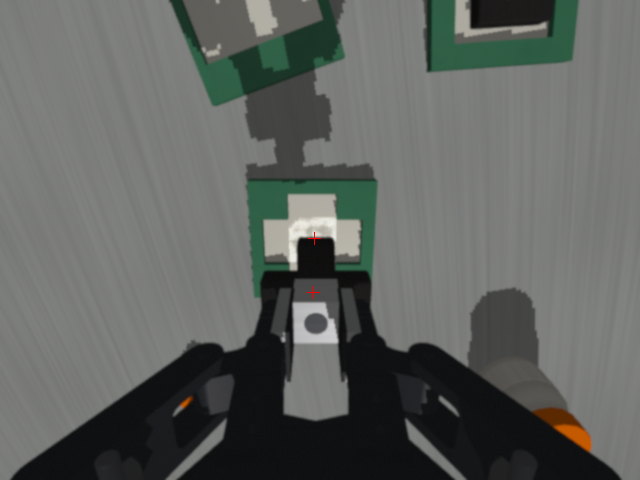

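Nest centre at (313,239), on the marker, and the cross is aligned with it. Lowering and releasing.

```bash
python3 -m handwheel '[[[0,0,40,0,0,0,1],[0,0,60,0,0,0,1],[0,0,70,0,0,0,1],[0,0,74.5,0,0,0,1],[0,0,74.5,0,0,0,1],[0,0,74.5,0,0,0,0.2],[0,0,74.5,0,0,0,-0.1],[0,0,74.5,0,0,0,-0.1],[0,0,74.5,0,0,0,-0.1],[0,0,40,0,0,0,-0.1],[0,0,-20,0,0,0,-0.3],[0,0,-20,0,0,0,-0.3],[0,0,-20,0,0,0,-0.3]]]' 40
python3 go.py .4815 .1465 .10 142.1
python3 - <<'E'
from h import *
p=vision.capture('wrist'); cv2.imwrite('pics/w7.png',p['img'])
E
```

```text
t: 11.9
ee_pos: [0.481, -0.1424, 0.1198]
orientation: [3.141, 0.0, 1.397]
wrist_force: [-0.4, -0.3, -0.4]
finger_gap: 0.0554
11.9 [ 0.481  -0.1424  0.1198] yaw 80.0 gap 0.0554 F [-0.4 -0.3 -0.4] -> [284.6 -49.6  19.7] [  0.    0.  -62.1]
```

View pics/w7.png

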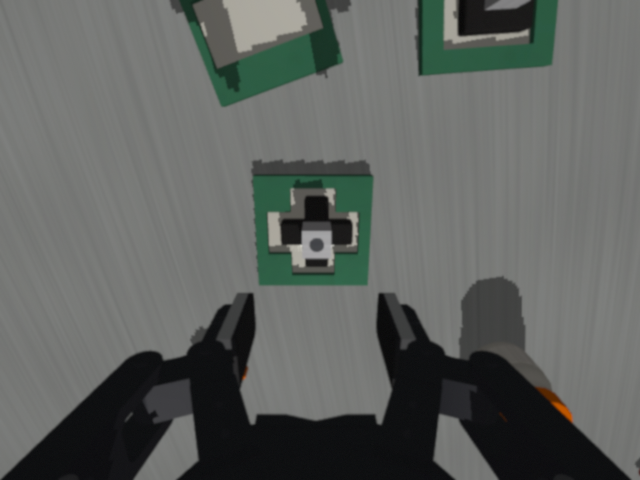

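The cross foot is in its recess, boss at (316,244). Next is the long foot.

```bash
python3 -m handwheel '[[[60,-10,0,0,0,-10,-0.3],[120,-20,0,0,0,-20,-0.3],[180,-30,0,0,0,-30,-0.3],[240,-42,0,0,0,-40,-0.3],[284.6,-49.6,10,0,0,-50,-0.3],[284.6,-49.6,19.7,0,0,-60,-0.3],[284.6,-49.6,19.7,0,0,-62.1,-0.3],[284.6,-49.6,19.7,0,0,-62.1,-0.3],[284.6,-49.6,19.7,0,0,-62.1,-0.3]]]' 40
python3 go.py .4815 .1465 .0185 142.1
python3 - <<'E'
from h import *
p=vision.capture('wrist'); im=p['img']
u=proj(p,[.4815,.1465,.036])[0]; print(u); cv2.drawMarker(im,tuple(int(v) for v in u),(0,0,255),0,12,1)
cv2.imwrite('pics/w8.png',p['img'])
E
```

```text
t: 13.08
ee_pos: [0.4818, 0.1459, 0.1006]
orientation: [3.141, 0.0, 2.477]
wrist_force: [-1.2, -0.1, 0.0]
finger_gap: 0.0555
13.07 [0.4818 0.1459 0.1006] yaw 141.9 gap 0.0555 F [-1.2 -0.1  0. ] -> [ 0.6  0.3 82.1] [ 0.   0.  -0.2]
[315.65374612 253.27562545]
```

View pics/w8.png

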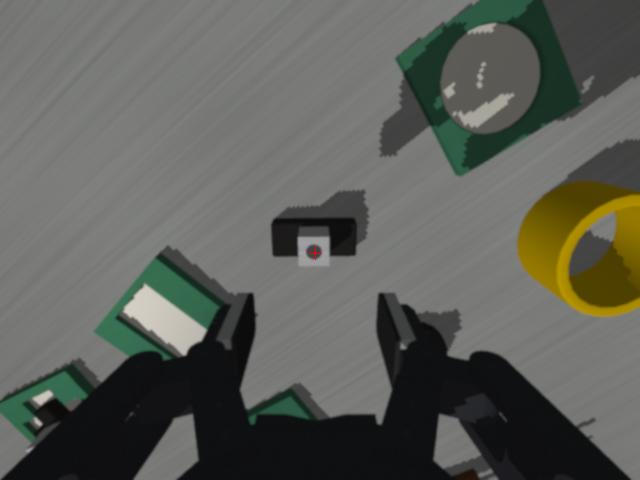

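Boss at (314,252), on the marker, and the base's long side lies along the jaw axis as planned.

```bash
python3 -m handwheel '[[[0.6,0.3,50,0,0,0,-0.3],[0.6,0.3,70,0,0,0,-0.3],[0.6,0.3,82,0,0,0,-0.3],[0.6,0.3,82,0,0,0,-0.3],[0.6,0.3,82,0,0,0,1],[0.6,0.3,82,0,0,0,1],[0.6,0.3,82,0,0,0,1],[0.6,0.3,82,0,0,0,1],[0.6,0.3,82,0,0,0,1],[0.6,0.3,82,0,0,0,1]]]' 40
python3 -m handwheel '[[[0,0,-40,0,0,0,1],[0,0,-80,0,0,0,1],[0,0,-90,0,0,0,1],[0,0,-90,0,0,0,1]]]' 40
python3 go.py .4717 .0093 .10 99
```

```text
t: 14.38
ee_pos: [0.4819, 0.1472, 0.0194]
orientation: [3.14, 0.001, 2.48]
wrist_force: [0.5, -0.9, 6.8]
finger_gap: 0.019
t: 14.88
ee_pos: [0.4814, 0.1471, 0.1084]
orientation: [3.141, 0.0, 2.48]
wrist_force: [-0.1, -0.6, -1.5]
finger_gap: 0.0191
14.88 [0.4814 0.1471 0.1084] yaw 142.1 gap 0.0191 F [-0.1 -0.6 -1.5] -> [ -77.  -114.7    8.4] [ 0.   0.  43.1]
```

```bash
python3 -m handwheel '[[[-32,-48,0,0,0,10,1],[-64,-96,0,0,0,20,1],[-77,-114.7,0,0,0,30,1],[-77,-114.7,8.4,0,0,40,1],[-77,-114.7,8.4,0,0,43.1,1],[-77,-114.7,8.4,0,0,43.1,1],[-77,-114.7,8.4,0,0,43.1,1]]]' 40
python3 go.py .4717 .0093 .024 99
python3 - <<'E'
from h import *
p=vision.capture('wrist'); im=p['img']
for X in ([.4717,.0093,.004],):
  u=proj(p,X)[0]; print(u); cv2.drawMarker(im,tuple(int(v) for v in u),(0,0,255),0,12,1)
cv2.imwrite('pics/w9.png',p['img'])
E
```

```text
t: 15.75
ee_pos: [0.4713, 0.0093, 0.0992]
orientation: [-3.141, -0.0, 1.73]
wrist_force: [-0.4, 0.5, -1.0]
finger_gap: 0.0188
15.75 [0.4713 0.0093 0.0992] yaw 99.1 gap 0.0188 F [-0.4  0.5 -1. ] -> [-0.1  0.4 75.2] [-0.1 -0.   0.1]
[315.56982422 238.77008431]
```

View pics/w9.png

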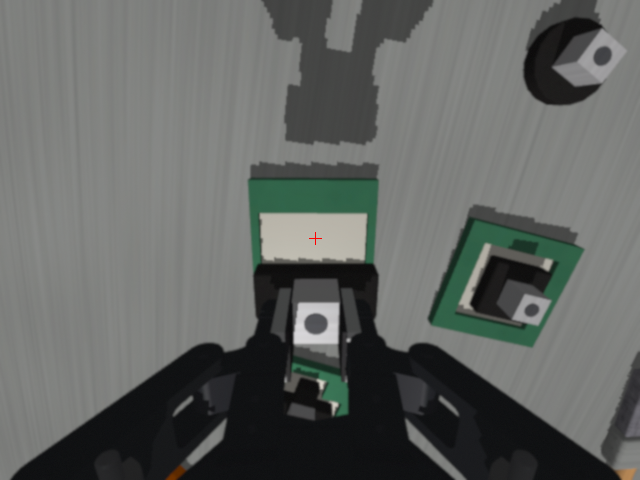

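The recess centre is on the marker at (315,238) and the long foot lies parallel to it. Lowering, releasing, then moving on to the round foot.

```bash
python3 -m handwheel '[[[0,0.4,40,0,0,0,1],[0,0.4,60,0,0,0,1],[0,0.4,70,0,0,0,1],[0,0.4,75,0,0,0,1],[0,0.4,75,0,0,0,1],[0,0.4,75,0,0,0,0.2],[0,0.4,75,0,0,0,-0.1],[0,0.4,75,0,0,0,-0.1],[0,0.4,75,0,0,0,-0.1],[0,0.4,40,0,0,0,-0.1],[0,0.4,-20,0,0,0,-0.3],[0,0.4,-20,0,0,0,-0.3],[0,0.4,-20,0,0,0,-0.3]]]' 40
python3 go.py .6111 .1508 .10 68.7
python3 - <<'E'
from h import *
p=vision.capture('wrist'); cv2.imwrite('pics/w10.png',p['img'])
E
```

```text
t: 17.42
ee_pos: [0.4719, 0.0093, 0.1197]
orientation: [3.141, 0.0, 1.728]
wrist_force: [0.3, 0.1, -1.0]
finger_gap: 0.0555
17.43 [0.4719 0.0093 0.1197] yaw 99.0 gap 0.0555 F [ 0.3  0.1 -1. ] -> [117.9 159.6  19.7] [ 0.  -0.  30.3]
```

View pics/w10.png

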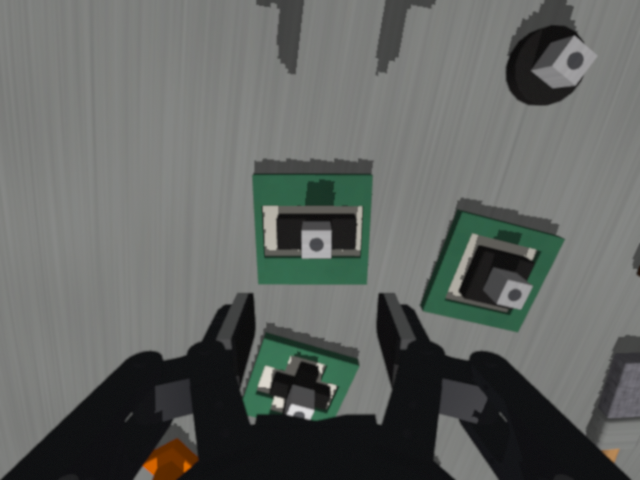

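The long foot is seated, boss at (316,243).

```bash
python3 -m handwheel '[[[36,48,0,0,0,10,-0.3],[72,96,0,0,0,20,-0.3],[105,144,0,0,0,30.3,-0.3],[117.9,159.6,19.7,0,0,30.3,-0.3],[117.9,159.6,19.7,0,0,30.3,-0.3],[117.9,159.6,19.7,0,0,30.3,-0.3],[117.9,159.6,19.7,0,0,30.3,-0.3]]]' 40
python3 go.py .6111 .1508 .0185 68.7
python3 - <<'E'
from h import *
p=vision.capture('wrist'); im=p['img']
u=proj(p,[.6111,.1508,.036])[0]; print(u); cv2.drawMarker(im,tuple(int(v) for v in u),(0,0,255),0,12,1)
cv2.imwrite('pics/w11.png',p['img'])
E
```

```text
t: 18.35
ee_pos: [0.611, 0.1502, 0.1008]
orientation: [3.141, -0.0, 1.199]
wrist_force: [-0.1, 1.0, 0.9]
finger_gap: 0.0556
18.35 [0.611  0.1502 0.1008] yaw 68.7 gap 0.0556 F [-0.1  1.   0.9] -> [ 0.6 -0.2 82.3] [ 0. -0. -0.]
[314.59003983 253.74847424]
```

View pics/w11.png

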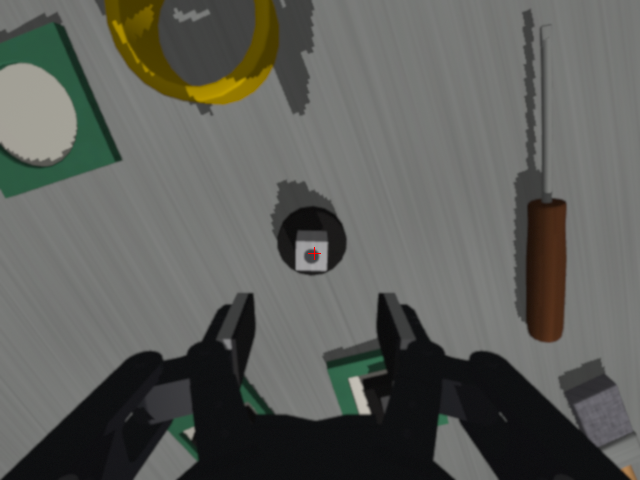

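Boss at (312,255), 3 px from the marker, with the right yaw.

```bash
python3 -m handwheel '[[[0,-0.2,50,0,0,0,-0.3],[0,-0.2,70,0,0,0,-0.3],[0,-0.2,82,0,0,0,-0.3],[0,-0.2,82,0,0,0,-0.3],[0,-0.2,82,0,0,0,1],[0,-0.2,82,0,0,0,1],[0,-0.2,82,0,0,0,1],[0,-0.2,82,0,0,0,1],[0,-0.2,82,0,0,0,1],[0,-0.2,82,0,0,0,1]]]' 40
python3 -m handwheel '[[[0,0,-40,0,0,0,1],[0,0,-80,0,0,0,1],[0,0,-90,0,0,0,1],[0,0,-90,0,0,0,1]]]' 40
python3 go.py .4684 .2988 .10 84.9
```

```text
t: 19.65
ee_pos: [0.6116, 0.151, 0.0195]
orientation: [3.14, -0.001, 1.199]
wrist_force: [-1.4, -0.1, 6.9]
finger_gap: 0.0188
t: 20.15
ee_pos: [0.611, 0.1509, 0.1083]
orientation: [3.141, -0.0, 1.199]
wrist_force: [-0.0, -0.7, -2.6]
finger_gap: 0.019
20.15 [0.611  0.1509 0.1083] yaw 68.7 gap 0.019 F [-0.  -0.7 -2.6] -> [  86.1 -186.6    8.2] [  0.   -0.  -16.2]
```

```bash
python3 -m handwheel '[[[24,-53,0,0,0,-8,1],[48,-106,0,0,0,-16.2,1],[72,-159,0,0,0,-16.2,1],[86.1,-186.6,8.2,0,0,-16.2,1],[86.1,-186.6,8.2,0,0,-16.2,1],[86.1,-186.6,8.2,0,0,-16.2,1],[86.1,-186.6,8.2,0,0,-16.2,1]]]' 40
python3 go.py .4684 .2988 .024 84.9
python3 - <<'E'
from h import *
p=vision.capture('wrist'); im=p['img']
for X in ([.4684,.2988,.004],):
  u=proj(p,X)[0]; print(u); cv2.drawMarker(im,tuple(int(v) for v in u),(0,0,255),0,12,1)
cv2.imwrite('pics/w12.png',p['img'])
E
```

```text
t: 21.02
ee_pos: [0.4688, 0.2981, 0.0996]
orientation: [-3.141, 0.0, 1.481]
wrist_force: [0.6, -0.2, -1.1]
finger_gap: 0.0194
21.02 [0.4688 0.2981 0.0996] yaw 84.9 gap 0.0194 F [ 0.6 -0.2 -1.1] -> [ 0.6 -0.5 75.6] [-0.  0. -0.]
[314.2424324  237.69567665]
```

View pics/w12.png

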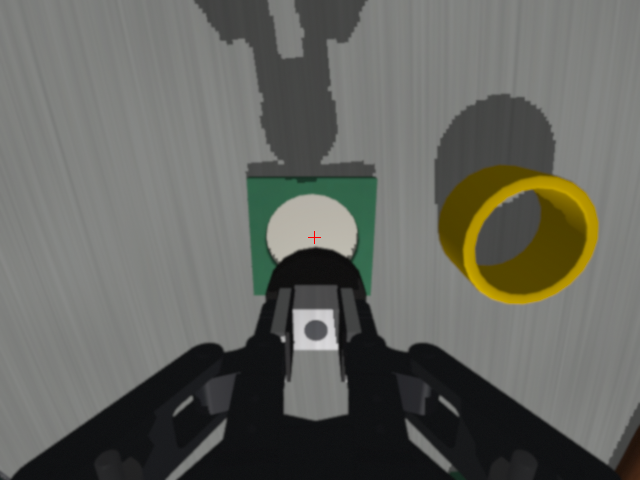

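```bash
python3 -m handwheel '[[[0.3,-0.5,40,0,0,0,1],[0.3,-0.5,60,0,0,0,1],[0.3,-0.5,70,0,0,0,1],[0.3,-0.5,75.3,0,0,0,1],[0.3,-0.5,75.3,0,0,0,1],[0.3,-0.5,75.3,0,0,0,0.2],[0.3,-0.5,75.3,0,0,0,-0.1],[0.3,-0.5,75.3,0,0,0,-0.1],[0.3,-0.5,75.3,0,0,0,-0.1],[0.3,-0.5,40,0,0,0,-0.1],[0.3,-0.5,-20,0,0,0,-0.3],[0.3,-0.5,-60,0,0,0,-0.3],[0.3,-0.5,-60,0,0,0,-0.3],[0.3,-0.5,-60,0,0,0,-0.3]]]' 40
python3 - <<'E'
from fit import *
p=vision.capture('wrist'); cv2.imwrite('pics/w13.png',p['img'])
p=vision.capture('top'); cv2.imwrite('pics/top2.png',p['img'])
p=vision.capture('scene'); cv2.imwrite('pics/scene2.png',p['img'])
for k in('jar','tape'):
  for r in nets.mark_of(p,k)[:1]: print(k,np.round(r['at']),np.round(onz(p,r['at'],0),3))
E
```

```text
t: 22.82
ee_pos: [0.4676, 0.299, 0.1592]
orientation: [-3.141, 0.0, 1.482]
wrist_force: [-0.2, -0.6, -0.8]
finger_gap: 0.0555
jar [179. 230.] [ 0.626 -0.302  0.   ]
tape [451. 368.] [0.597 0.3   0.   ]
```

View pics/w13.png

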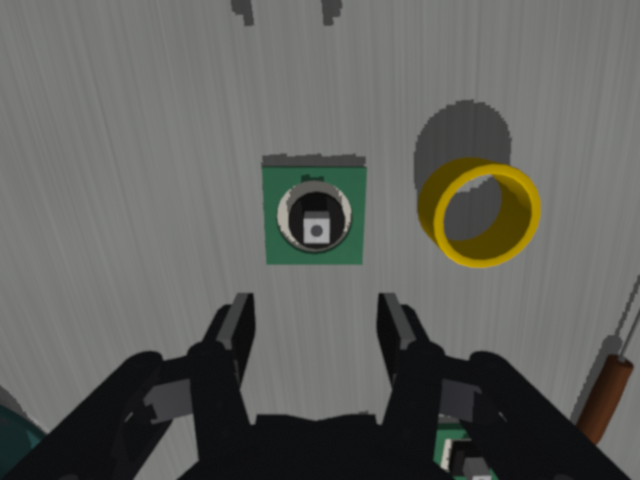

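View pics/top2.png

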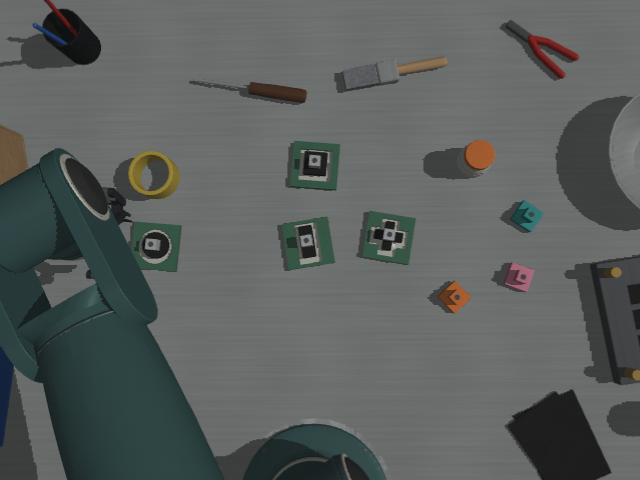

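View pics/scene2.png

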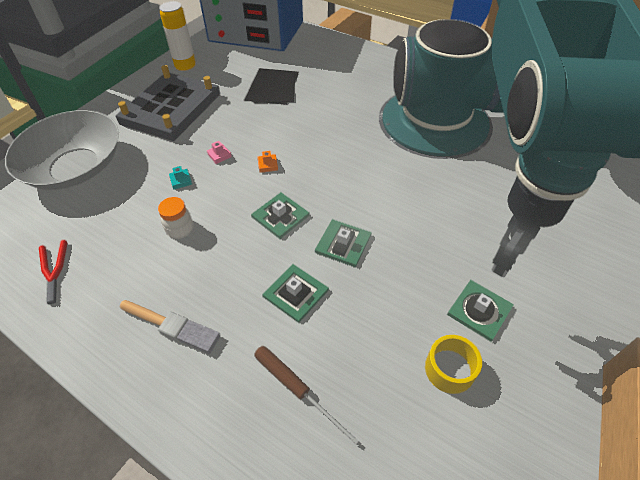

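Run:
```python
from fit import *
p=vision.capture('top'); L=[]
for k,xy in dict(round=(.4684,.2988),square=(.6204,-.0045),long=(.4717,.0093),cross=(.4811,-.1425)).items():
    v,f,b=fitfoot(p,k,xy,z0=.004,lo=40,h=24); print(k,'err mm',np.round((v[:2]-xy)*1000,1),round(np.degrees(v[2]),1)); L.append(cv2.resize(b,(200,200)))
s=vision.capture('scene')
M=[cv2.resize(s['img'][y-26:y+26,x-26:x+26],(200,200)) for x,y in((481,308),(296,292),(344,242),(281,214))]
cv2.imwrite('pics/fin.png',np.vstack([np.hstack(L),np.hstack(M)]))
```

```text
round err mm [ 2.1 -0.8] 89.1
square err mm [ 3.5 -0.9] 88.6
long err mm [3.1 1.8] 10.4
cross err mm [ 3.5 -0.2] 80.5
```

View pics/fin.png

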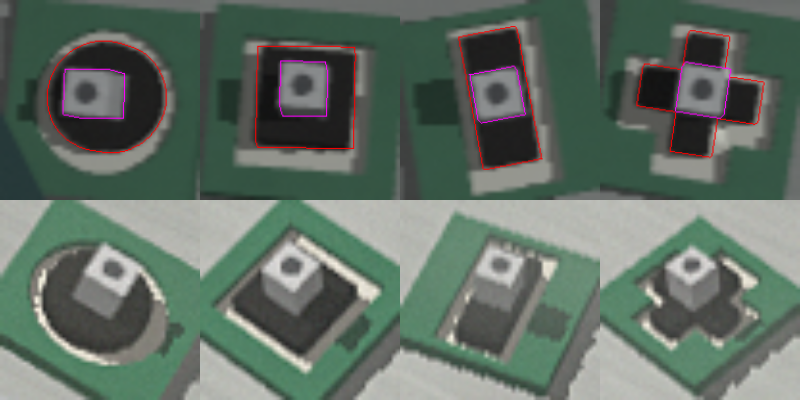

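All four sit inside their recesses, white floor visible all round, 2–4 mm off centre. Nothing is being touched. I'm handing the job in.

```bash
python3 -c "
from workcell import job,telemetry
print(job.job_done(), telemetry.get_state()['t'])"
```

```text
the job is handed in; nothing more can be done
the job is handed in; nothing more can be done
```

All four feet (square, cross, long, round) are seated boss up in the nests of their own shape, and the job is handed in. The arm had used about 23 s of the 112 s when I last read the clock. I gripped each foot by its boss, turned it to its nest's angle and lowered it in. The orange, pink and turquoise look-alikes were left alone.

- **Position:** a fit to the last top picture puts the feet about 2–4 mm from their nest centres (limit 13 mm). All are offset the same way in x, which is partly camera bias.
- **Height and tilt:** I did not measure these directly. The top and scene crops show every foot lying flat inside its recess.
- **Jar and tape roll:** both are within about 4 mm of their first readings, which is camera noise, and still upright.
- **Gripper:** it was open and about 0.16 m above the table at hand-in, touching nothing. The highest wrist force I read was about 7 N.
- **Speckle in the cross nest:** the bright patch seen at the start was only a reflection, not an object.

No check failed. The trained networks once placed round_nest on the round foot, so I took the nest's position from the green plate instead.

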